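# Load a plaster bat into the carrying holder and latch it

## Robot

A 7-joint arm with a two-finger parallel gripper is mounted at the origin on a cart in front of the work surface, level with it; the furniture and walls round the work are solid. World frame = base frame: x ahead of the robot, y to its left, z up, the work surface at z = 0. Lengths are in m, angles in degrees, forces in N, time in s.
With the tool pointing down it reaches from about 0.425 to 0.875 m from the base axis. Payload 4.7 kg.
Tool frame: the origin (TCP) lies between the finger pads; the fingertips stand 19 mm ahead of it and the grasp point (between the pads) is the TCP; x points along the fingers, z is the direction in which the jaws open and shut, and the axes are right-handed (so a half turn about x gives the same grasp; the last joint's range is limited). The gripper opens to 87 mm and grips with 3 to 60 N. Pads are 19 mm wide; open, the fingers measure 117 mm over their backs; the gripper's body (75 mm by 190 mm) begins 51 mm behind the grasp point.
Start: joints at [72.599, 18.392, -4.016, 83.108, 1.295, 78.541, -3.26], TCP at [0.203, -0.617, 0.242] pointing down, gripper open.
Joint ranges: [-163.93, 163.93], [-17.29, 119.83], [-79.2, 71.16], [3.27, 140.29], [-89.18, 269.18], [5.43, 117.66], [-154.24, 154.24]. Speed limits (degrees/s): [147.25, 147.25, 180, 180, 180, 180, 180].

## Interface

Orientations are given as [roll, pitch, yaw] about the fixed x, y, z axes, in that order (R = Rz(yaw) Ry(pitch) Rx(roll)).
In Python, from cell import monitor, read_camera, camera_model, env, regions_of gives the robot as it stands. The module is installed in compiled form; this text tells all that it offers.
- The arm moves only by the tool step_arm, never from a script. Its argument "deltas" is a list of rows, each a list of 5 numbers: the gripper's target within -1 to 1 (fully open at 1, half-way at 0, shut at -1), then the shift along the tool's x, y, z in m, then the turn about the tool's x in degrees. A call has 1 to 12 rows; each row is the pose to reach, as a shift and turn from the pose commanded when the call began, along the tool's axes at that moment; what a row does not reach only later rows make up. A row lasts 1/8 s, in which the tool goes at most 62.5 mm and 10.7 degrees, less where a joint would pass 70% of its speed; a pose out of reach is approached as far as the arm can. A call with a gripper value outside its range is refused whole. The fingers move at their own pace and stop on an object; "newtons" is the grip in N (left out, the last holds). Time passes only in rows, so rows that repeat a pose let the fingers close. It gives the time, the measured TCP pose, the force and the opening at its end, in the units of the state.
- monitor.get_obs(): the state, without advancing time (a new reading comes with each control period).
- read_camera(name): name is "side" or "top" or "wrist"; returns (picture, depth): 420x560x3 uint8, red, green, blue; 420x560 float32, m along the optical axis (not along the pixel's ray), 0 where there is no reading.
- camera_model(name): a dict with "fx", "fy", "cx", "cy" (pixels), "xyz" and "attitude" of the camera in the world. Camera axes: x right, y down, z forward; pixel columns grow to the right and rows downward; lengths in m; the calibration is good to about 2 mm. A picture is of the moment at which its call begins: read the wrist's pose just before it. camera_model takes no time and is no camera call; for the wrist camera it gives the pose at the moment of the call.
- env.sign_off(): hands the job in, once; it reports no verdict.
Trained networks look in the newest picture that a camera, given by its name, has taken for a name from the list of things; names that differ only in an ending like _2 or _b are one class to them, and where a whole thing is asked for, a point or a joint stands for the part that bears it (a point fixed in the world has none). Each returns a list of dicts, best first, with "p" (0 to 1); they miss things now and then, are a little off and sometimes report something else, mostly with a low value. They report only what shows in the picture. A call takes as long as a camera call. They do not tell look-alikes from the thing itself.
- regions_of(camera, thing): "pixels" (420x560 bool, what is visible of it) and "pixel" ([column, row] in pixels, amid what is visible of it).
The state is a dict: "time_s": time; "qpos": joint angles; "joint_velocities": joint speeds; "effort": joint torques, N m; "tool_pos": TCP position; "tool_rot": TCP orientation; "force": force on the tool from outside, world axes, zero at the start; "wrist_torque": the same for the moment, N m; "grip_width": finger opening in m.
Only numpy, scipy, OpenCV 4.12 (cv2) and the standard library are available. Lean on these libraries where they do the work, as an engineer would, in place of code of your own. Each camera call takes 0.05 s, during which the arm holds its last target. There are 200 camera calls.

## Task

First lay the flat plaster bat lengthwise on the sloping cradle, against its ledge, and let go of it there; then take it again by its upper end and lower it gently, on end and fully home, into the slot of the wooden holder (do not drop it in). Then flip the holder's dark keeper all the way over so that it lies level across the top of the bat, and leave the wooden rib, tape roll and plaster stopper where they are.

Things in the scene. Friction and masses are not known exactly. Their poses are not given: they have to be found in the camera images.
- bat: White plaster bat, a flat rectangular slab 58 (its x) x 140 (its y) x 13 (its z) mm, 0.14 kg, with two small grey discs on one face; both faces and both ends are equivalent. Origin at its centre. It starts lying flat on the table.
- cradle: Fixed wooden stand, base 90 x 150 x 12 mm; origin under the base's centre, z up. A plate 40 mm wide (x), 75 mm long slopes at 45 degrees, rising towards -y; at its foot (corner y = +45, z = 24 mm) a ledge 70 mm wide stands 14 mm out. A bat lying on it lengthwise against the ledge overhangs the plate's top by 65 mm, free on both faces.
- cradle_seat (a point): Where the bat's centre lies when it rests on the cradle against the ledge (70 mm up the slope, 6.5 mm off the plate). Its axes: x level across the slope, y down the slope, z out of the slope (45 degrees up).
- holder: Fixed wooden holder, base board 170 x 90 x 15 mm; origin under the base's centre, z up. Upright slot 62 mm long (x), 15 mm wide (y), floor at z = 15, open mouth at z = 110, walls 10 mm thick with rounded lips (radius 5). A bat standing home has its top end at z = 155 mm. Past the slot's +x end a forked post 22 x 28 mm at x = 52, 175 mm high, carries the keeper.
- slot_mouth (a point): Centre of the slot's mouth, 110 mm above the holder's underside.
- slot_home (a point): Where the bat's centre is when it stands home in the slot, 85 mm above the holder's underside.
- keeper (a joint): Hinge angle of the keeper, a dark wooden arm 14 mm wide, 8 mm thick, 55 mm long on the post. At 0 it leans 0.6 rad outwards (to holder +x) from upright; it swings over the top towards holder -x and lies level across the slot, 4 mm over a bat that is home, at 2.17 rad (end stop). Stiff: it stays where it is left.
- keeper_pivot (a point): The keeper's hinge: axis along holder y, 163 mm above the holder's underside.
- keeper_tip (a point): Free end of the keeper, 52 mm from the hinge; moves with it.
- wooden_rib: Flat brown wooden rib, rounded, 51 x 98 x 8 mm, lying on the table; origin at the centre of its underside. Bystander.
- tape_roll: Tan roll of tape lying flat, 88 mm across, 19 mm high; origin at the centre of its underside. Bystander.
- stopper: Round plaster stopper 50 mm across, 33 mm high; origin at the centre of its underside. Bystander.
Things that resemble listed ones, but are neither listed nor needed, are in the scene too. What is shaped like the cradle but blue is not meant.

How it is judged:
By the outcome, as a careful person would: the job done as asked, in the order asked, and still so for the second after the job is handed in, with the robot touching nothing.
It also fails if it takes over 71 s, if anything falls off the work surface, if the arm or the gripper's body presses on something with over 40 N, if the wrist force passes 120 N, or if a joint passes its speed limit or range.

## Working session

There is one attempt and no reset: what is moved stays moved. The work goes in short steps, Python scripts to look and compute and a tool call to move; the robot and the scene stay as the last step left them, time stands still between calls to the robot, and variables do not carry over. Pictures are saved under pics/ and viewed, about 8 in all and at most 12, crops included, and the job is handed in when it is done.

Besides the shell and the picture viewer there is one more tool, called after "Request:" as a command line: name --pt "numbers of a row" for each row, then --argument value for the rest. step_arm: Moves the arm, as the interface text tells. Its arguments: {"type":"object","properties":{"deltas":{"type":"array"},"newtons":{"type":"number"}},"required":["deltas"]}

```bash
mkdir -p pics
cat > h.py <<'E'
import numpy as np,cv2
from scipy.spatial.transform import Rotation as Ro
from cell import monitor, read_camera, camera_model, env, regions_of
def camR(m):
    a=m['attitude']; a=np.array(a,float)
    return a if a.shape==(3,3) else Ro.from_euler('xyz',a,degrees=True).as_matrix()
def cloud(m,d):
    v,u=np.mgrid[:d.shape[0],:d.shape[1]]
    p=np.stack([(u-m['cx'])/m['fx']*d,(v-m['cy'])/m['fy']*d,d],-1)
    return p@camR(m).T+np.array(m['xyz'])
def rect(P):  # min-area rect of xy points: centre, sides, yaw of the long side
    (c,s,a)=cv2.minAreaRect((P[:,:2]*1000).astype(np.float32))
    if s[0]<s[1]: s=(s[1],s[0]); a+=90
    return np.round(c,1),np.round(s,1),round((a+90)%180-90,1)
E
python3 - <<'E'
from h import *
o=monitor.get_obs(); print(o['tool_pos'],o['tool_rot'],o['time_s'])
for c in('top','side'):
    I,d=read_camera(c); m=camera_model(c); print(c,m)
    cv2.imwrite(f'pics/{c}0.png',I[...,::-1]); P=cloud(m,d)
    for t in('bat','cradle','holder','keeper','wooden_rib','tape_roll','stopper'):
        for r in regions_of(c,t)[:3]:
            k=r['pixels']&(d>0); Q=P[k]
            if len(Q)>20: print(t,round(r['p'],2),r['pixel'],k.sum(),*rect(Q),'z',np.round(np.percentile(Q[:,2],[2,50,98])*1000))
E
```

```text
[ 0.20290783 -0.61697419  0.240441  ] [-177.83151341   89.89057696  110.37661515] 0.0
top {'fx': 469.7037646232136, 'fy': 469.7037646232136, 'cx': 279.4788734329568, 'cy': 212.71342561817514, 'xyz': array([ 0.27155248, -0.10101281,  1.592056  ]), 'attitude': array([-1.69169281e+02, -7.16875705e-02, -9.14195513e+01])}
bat 0.87 [221.0, 243.7] 702 [474.2  96. ] [140.3  59.5] 80.1 z [ 6. 13. 20.]
cradle 0.8 [302.2, 238.5] 1091 [ 488.3 -180.4] [147.5  89.4] 69.3 z [ 6. 14. 75.]
cradle 0.72 [411.6, 263.2] 1215 [ 392.5 -550.9] [153.8  91.2] 83.8 z [ 5. 14. 73.]
holder 0.76 [150.1, 231.4] 1536 [521.1 343.3] [183.5 120.8] -10.8 z [ -1.  20. 187.]
keeper 0.6 [138.9, 203.0] 62 [580.2 318. ] [30.4 15.7] -8.8 z [168. 194. 214.]
keeper 0.26 [358.8, 251.0] 159 [ 433.6 -365.9] [44.4 41.4] -9.8 z [ 6. 31. 39.]
wooden_rib 0.78 [226.8, 200.7] 352 [625.2  63.1] [97.3 48.5] -88.7 z [ 1.  8. 16.]
tape_roll 0.91 [285.2, 185.9] 390 [ 694.7 -123.6] [87.4 83.4] -13.9 z [-3. 18. 26.]
stopper 0.54 [359.1, 250.7] 153 [ 431.9 -367. ] [42.6 42.4] -37.6 z [ 9. 31. 39.]
side {'fx': 501.58258634389233, 'fy': 501.58258634389233, 'cx': 275.7270126281671, 'cy': 214.84059244891614, 'xyz': array([-0.03673409, -1.3916061 ,  0.79641462]), 'attitude': array([-114.81420226,   -0.37861376,  -24.77578179])}
cradle 0.96 [291.0, 349.2] 1868 [ 395.5 -542.9] [175.4  99. ] 83.9 z [ 2. 14. 74.]
cradle 0.94 [267.6, 261.2] 680 [ 405.5 -397.2] [655.3  89.1] 69.2 z [ 6. 16. 75.]
holder 0.7 [234.7, 238.2] 98 [ 360.2 -275.7] [795.7  30.4] 69.3 z [ -0.  14. 395.]
holder 0.51 [238.2, 203.8] 79 [ 432.  -124.6] [1069.6   23.3] 69.9 z [  0.  18. 213.]
wooden_rib 0.64 [272.3, 227.1] 164 [625.3  65.1] [115.5  50.6] -88.8 z [ 4.  9. 13.]
stopper 0.81 [273.2, 304.4] 255 [ 428. -376.] [42.6 41.4] -8.8 z [ 5. 27. 37.]
stopper 0.35 [235.7, 237.6] 62 [478.2  42.1] [48.2 27.2] 70.3 z [ 5. 14. 18.]
```

Run:
```python
import cv2
a=cv2.imread('pics/top0.png')[140:330,90:470]; b=cv2.imread('pics/side0.png')[180:400,190:400]
a=cv2.resize(a,None,fx=2,fy=2,interpolation=3); cv2.imwrite('pics/t1.png',a)
```

```text
(no output)
```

View pics/t1.png

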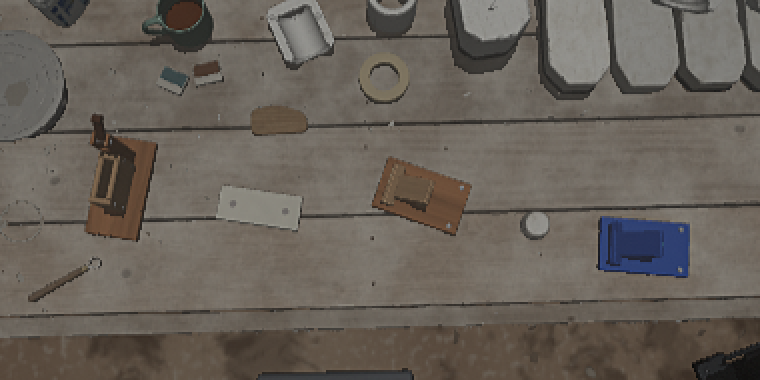

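Run:
```python
from h import *
I,d=read_camera('top'); m=camera_model('top'); P=cloud(m,d)
def fit(t,i,lo,hi):
    r=regions_of('top',t)[i]; Q=P[r['pixels']&(d>0)]; z=Q[:,2]*1000
    B=Q[(z>lo)&(z<hi)]; print(t,rect(B)); return Q
Q=fit('cradle',0,7,19); H=Q[Q[:,2]>.06]; print('high',H.mean(0)*1000); L=Q[(Q[:,2]>.025)&(Q[:,2]<.04)];print(L[:,:2].min(0),L[:,:2].max(0))
Q=fit('holder',0,9,21); H=Q[Q[:,2]>.15]; print('post',H.mean(0)*1000, np.sort(Q[:,2])[-5:]); 
W=Q[(Q[:,2]>.1)&(Q[:,2]<.118)]; print('wall',rect(W))
T=P[200:260,250:290]; print('table z',np.median(T[...,2]))
w=camera_model('wrist'); o=monitor.get_obs()
Rt=Ro.from_euler('xyz',o['tool_rot'],degrees=True).as_matrix(); print(Rt.round(3))
print('wrist cam in tool',Rt.T@(np.array(w['xyz'])-o['tool_pos']),'axes\n',(Rt.T@camR(w)).round(2),w['fx'])
```

```text
cradle (array([ 391.8, -549.9]), array([151. ,  89.8]), 83.4)
high [ 390.51527125 -552.17492385   69.83785386]
[ 0.36434393 -0.54936482] [ 0.43091125 -0.48757835]
holder (array([512.8, 330.6]), array([166.2,  91.9]), -10.0)
post [571.96272261 317.81343404 181.73803601] [0.21310018 0.21380865 0.21389922 0.21414673 0.21729396]
wall (array([522.9, 328.5]), array([100.8,  36.6]), -7.8)
table z 0.00032686065349119
[[ 0.     0.95   0.312]
 [-0.     0.312 -0.95 ]
 [-1.    -0.     0.   ]]
wrist cam in tool [-1.43321783e-01  8.35633458e-02  1.22299640e-04] axes
 [[ 0.   -0.3   0.95]
 [-0.   -0.95 -0.3 ]
 [ 1.   -0.   -0.  ]] 303.34562976934427
```

Request:
step_arm --pt "1 0.02 0.376 -0.287 -51" --pt "1 0.02 0.376 -0.287 -51" --pt "1 0.02 0.376 -0.287 -51" --pt "1 0.02 0.376 -0.287 -51" --pt "1 0.02 0.376 -0.287 -51" --pt "1 0.02 0.376 -0.287 -51" --pt "1 0.02 0.376 -0.287 -51" --pt "1 0.02 0.376 -0.287 -51" --pt "1 0.02 0.376 -0.287 -51" --pt "1 0.02 0.376 -0.287 -51" --pt "1 0.02 0.376 -0.287 -51"

```text
time_s: 2.33
tool_pos: [0.4697, -0.229, 0.2215]
tool_rot: [-103.5, 90.0, -124.4]
force: [-0.5, -0.1, 0.5]
grip_width: 0.0871
```

Run:
```python
from h import *
o=monitor.get_obs(); Rt=Ro.from_euler('xyz',o['tool_rot'],degrees=True).as_matrix(); print(o['tool_pos'],Rt.round(3).tolist(),o['qpos'])
m=camera_model('wrist'); I,d=read_camera('wrist'); P=cloud(m,d); cv2.imwrite('pics/w1.png',I[...,::-1])
np.savez('w1.npz',P=P,d=d)
for r in regions_of('wrist','cradle')[:2]:
    Q=P[r['pixels']&(d>0)]*1000; z=Q[:,2]; print(r['p'],r['pixel'],len(Q))
    B=Q[(z>8)&(z<16)]; c,s,a=rect(B/1000); print('base',c,s,a)
    e=np.array([np.cos(np.radians(a)),np.sin(np.radians(a))])
    y=(Q[:,:2]-c)@e; x=(Q[:,:2]-c)@[e[1],-e[0]]
    for lo in range(-75,75,6):
        k=(y>=lo)&(y<lo+6)&(abs(x)<15)
        if k.sum()>3: print(lo+3,np.round(np.median(z[k])),end='; ')
    k=(z>45)&(z<70); print('\nplate x',np.percentile(x[k],[1,50,99]).round(1),'ledge x',np.percentile(x[(z>25)&(z<40)&(y*1>38)],[1,50,99]).round(1) if ((z>25)&(z<40)&(y>38)).any() else '')
```

```text
[ 0.46974296 -0.22900875  0.22151595] [[-0.0, 0.358, 0.934], [-0.001, 0.934, -0.358], [-1.0, -0.001, -0.0]] [ 49.88486654   5.01875553 -28.1816217  101.87091952   2.50241703
  73.72513218   0.13781771]
0.58 [282.3, 132.5] 10465
base [ 487.1 -181.4] [149.6  90.2] 69.1
-72 12.0; -66 12.0; -60 12.0; -54 12.0; -48 12.0; -42 12.0; -36 12.0; -30 12.0; -24 12.0; -12 73.0; -6 75.0; 0 70.0; 6 64.0; 12 57.0; 18 52.0; 24 46.0; 30 39.0; 36 33.0; 42 27.0; 48 27.0; 54 32.0; 60 30.0; 66 12.0; 72 12.0; 
plate x [-19.5  -0.4  19.5] ledge x [-33.9  -0.4  33.7]
```

View pics/w1.png

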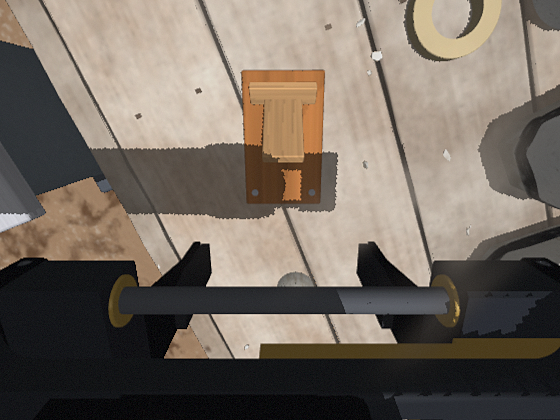

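Request:
step_arm --pt "1 0.02 0.276 -0.107 -11" --pt "1 0.02 0.276 -0.107 -11" --pt "1 0.02 0.276 -0.107 -11" --pt "1 0.02 0.276 -0.107 -11" --pt "1 0.02 0.276 -0.107 -11" --pt "1 0.02 0.276 -0.107 -11" --pt "1 0.02 0.276 -0.107 -11"

```text
time_s: 3.3
tool_pos: [0.4686, 0.0674, 0.2015]
tool_rot: [-78.8, 90.0, -88.7]
force: [0.0, 0.2, -0.9]
grip_width: 0.0872
```

Run:
```python
from h import *
o=monitor.get_obs(); Rt=Ro.from_euler('xyz',o['tool_rot'],degrees=True).as_matrix(); print(o['time_s'],o['tool_pos'],Rt.round(4).tolist(),o['qpos'],o['joint_velocities'].round(1) if hasattr(o['joint_velocities'],'round') else '')
m=camera_model('wrist'); I,d=read_camera('wrist'); P=cloud(m,d); cv2.imwrite('pics/w2.png',I[...,::-1])
for r in regions_of('wrist','bat')[:2]:
    Q=P[r['pixels']&(d>0)]; Q=Q[(Q[:,2]>.008)&(Q[:,2]<.02)]; c,s,a=rect(Q);print(r['p'],r['pixel'],c,s,a)
    g=np.r_[c,6.5]/1000; print('bat in tool',Rt.T@(g-o['tool_pos']))
for r in regions_of('wrist','holder')[:2]:
    Q=P[r['pixels']&(d>0)]; z=Q[:,2]; B=Q[(z>.011)&(z<.019)]; print('holder',r['p'],r['pixel'],len(Q),rect(B),rect(Q[(z>.1)&(z<.115)]),rect(Q[(z>.16)]))
```

```text
3.3 [0.46864531 0.06744547 0.20153107] [[0.0, 0.1712, 0.9852], [-0.0008, 0.9852, -0.1712], [-1.0, -0.0008, 0.0002]] [ 34.38282522  -0.23739223 -45.15554626 109.05627905  -0.13069535
  71.11860753 -20.58948013] [ 0.8  0.   1.2  0.1 -0.1  0.1 -0.1]
0.7 [283.7, 156.7] [472.9  94.8] [139.  58.] 80.0
bat in tool [ 0.19500948  0.02783022 -0.00052192]
```

Request:
step_arm --pt "1 0.05 0.048 -0.0005 0" --pt "1 0.1 0.048 -0.0005 0" --pt "1 0.15 0.048 -0.0005 0" --pt "1 0.18 0.048 -0.0005 0" --pt "1 0.18 0.048 -0.0005 0" --pt "-0.2 0.18 0.048 -0.0005 0" --pt "-0.6 0.18 0.048 -0.0005 0" --pt "-0.6 0.18 0.048 -0.0005 0" --pt "-0.6 0.18 0.048 -0.0005 0" --newtons 15

```text
time_s: 4.58
tool_pos: [0.4763, 0.1158, 0.0216]
tool_rot: [-43.0, 90.0, -52.8]
force: [0.2, -0.4, 0.1]
grip_width: 0.0576
```

Request:
step_arm --pt "-0.6 -0.05 0 0 0" --pt "-0.6 -0.1 0 0 0" --pt "-0.6 -0.12 -0.05 0.012 5" --pt "-0.6 -0.12 -0.1 0.023 11" --pt "-0.6 -0.12 -0.15 0.035 11" --pt "-0.6 -0.12 -0.2 0.047 11" --pt "-0.6 -0.12 -0.25 0.058 11" --pt "-0.6 -0.12 -0.279 0.064 11" --pt "-0.6 -0.12 -0.279 0.064 11" --pt "-0.6 -0.12 -0.279 0.064 11"

```text
time_s: 5.82
tool_pos: [0.4916, -0.1687, 0.1412]
tool_rot: [145.6, 89.9, 124.8]
force: [-0.3, 1.4, -1.0]
grip_width: 0.0578
```

Run:
```python
from h import *
o=monitor.get_obs(); Rt=Ro.from_euler('xyz',o['tool_rot'],degrees=True).as_matrix(); print(o['time_s'],o['tool_pos'],Rt.round(4).tolist())
m=camera_model('wrist'); I,d=read_camera('wrist'); P=cloud(m,d); cv2.imwrite('pics/w3.png',I[...,::-1])
e=np.array([.3567,.9342]);c=np.array([.4871,-.1814])
for r in regions_of('wrist','bat')[:2]:
    Q=P[r['pixels']&(d>0)]; y=(Q[:,:2]-c)@e; x=(Q[:,:2]-c)@[e[1],-e[0]]; print(r['p'],len(Q))
    k=(abs(x)<.02); print('slope',np.polyfit(y[k],Q[k,2],1), 'y',np.percentile(y[k],[1,99]),'x',np.percentile(x,[1,50,99]))
```

```text
5.825 [ 0.4915654  -0.16869513  0.14117521] [[-0.0007, 0.3543, 0.9351], [0.001, 0.9351, -0.3543], [-1.0, 0.0007, -0.001]]
0.95 13982
slope [0.00788594 0.13234787] y [-0.03754741  0.06201679] x [-0.02807486 -0.00027469  0.02794015]
```

Request:
step_arm --pt "-0.6 0.02 -0.002 0 0" --pt "-0.6 0.038 -0.002 0 0" --pt "-0.6 0.042 -0.002 0 0" --pt "-0.6 0.045 -0.002 0 0" --pt "-0.6 0.048 -0.002 0 0" --pt "-0.6 0.051 -0.002 0 0" --pt "-0.6 0.054 -0.002 0 0" --pt "-0.6 0.057 -0.002 0 0" --pt "-0.6 0.057 -0.002 0 0"

```text
time_s: 7.05
tool_pos: [0.4915, -0.1705, 0.0855]
tool_rot: [108.0, 90.0, 87.3]
force: [-2.8, 2.2, 4.8]
grip_width: 0.0577
```

Request:
step_arm --pt "-0.6 0.002 0 0 0" --pt "-0.6 0.004 0.001 0 0" --pt "-0.6 0.006 0.002 0 0" --pt "-0.6 0.007 0.003 0 0" --pt "-0.6 0.007 0.003 0 0"

```text
time_s: 7.68
tool_pos: [0.4942, -0.1687, 0.0791]
tool_rot: [4.3, 89.8, -16.4]
force: [0.4, 2.4, 4.8]
grip_width: 0.0578
```

```bash
cat > bat.py <<'E'
from h import *
def look(n):
    o=monitor.get_obs(); Rt=Ro.from_euler('xyz',o['tool_rot'],degrees=True).as_matrix(); print(o['time_s'],o['tool_pos'],Rt.round(4).tolist(),o['force'])
    m=camera_model('wrist'); I,d=read_camera('wrist'); P=cloud(m,d); cv2.imwrite(f'pics/{n}.png',I[...,::-1])
    e=np.array([.3567,.9342]);c=np.array([.4871,-.1814])
    for r in regions_of('wrist','bat')[:2]:
        Q=P[r['pixels']&(d>0)]; y=(Q[:,:2]-c)@e; x=(Q[:,:2]-c)@[e[1],-e[0]]; print(r['p'],len(Q))
        k=(abs(x)<.02); print('slope',np.polyfit(y[k],Q[k,2],1), 'y',np.percentile(y[k],[1,99]),'z',np.percentile(Q[k,2],[1,99]),'x',np.percentile(x,[1,50,99]))
E
python3 -c "
from bat import *
look('w4')"
```

```text
7.675 [ 0.49415721 -0.16873589  0.07911926] [[0.0038, 0.3542, 0.9351], [-0.0011, 0.9352, -0.3542], [-1.0, 0.0003, 0.004]] [0.39733209 2.42093277 4.80926227]
0.58 13335
slope [-0.80996966  0.08733231] y [-0.01245631  0.0548032 ] z [0.04236407 0.09769807] x [-0.02552505  0.00214488  0.03041482]
```

View pics/w4.png

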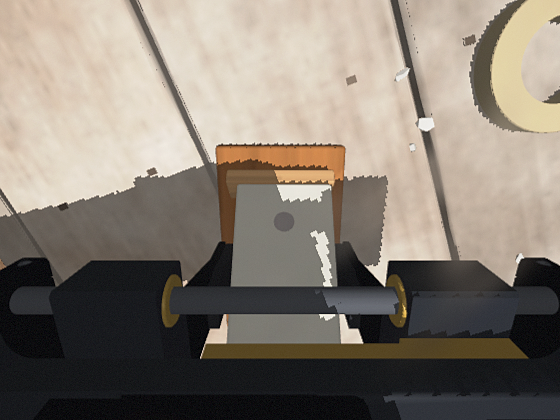

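Request:
step_arm --pt "-0.6 0.002 0.001 -0.002 0" --pt "-0.6 0.003 0.001 -0.002 0" --pt "-0.6 0.003 0.001 -0.002 0" --pt "1 0.003 0.001 -0.002 0" --pt "1 0.003 0.001 -0.002 0" --pt "1 0.003 0.001 -0.002 0" --pt "1 0.003 0.001 -0.002 0" --pt "1 -0.05 0.001 -0.002 0" --pt "1 -0.1 0.001 -0.002 0" --pt "1 -0.12 -0.03 -0.002 0" --pt "1 -0.12 -0.06 -0.002 0" --pt "1 -0.12 -0.06 -0.002 0"

```text
time_s: 9.28
tool_pos: [0.4677, -0.227, 0.1976]
tool_rot: [-93.7, 89.9, -114.8]
force: [-0.8, -0.4, 0.9]
grip_width: 0.087
```

```bash
python3 -c "
from bat import *
look('w5')"
```

```text
9.275 [ 0.46773127 -0.22698216  0.19756132] [[-0.0005, 0.3595, 0.9331], [-0.0012, 0.9331, -0.3595], [-1.0, -0.0013, -0.0001]] [-0.81797867 -0.35837027  0.87891779]
0.71 9996
slope [-0.88315231  0.08715535] y [-0.05189471  0.05355971] z [0.0349673  0.13068497] x [-0.02761543  0.00078836  0.02935221]
0.15 411
slope [1.21880659 0.2774071 ] y [-0.21603337 -0.02182025] z [0.00415816 0.26606567] x [-0.00172043  0.01634001  0.03578284]
```

View pics/w5.png

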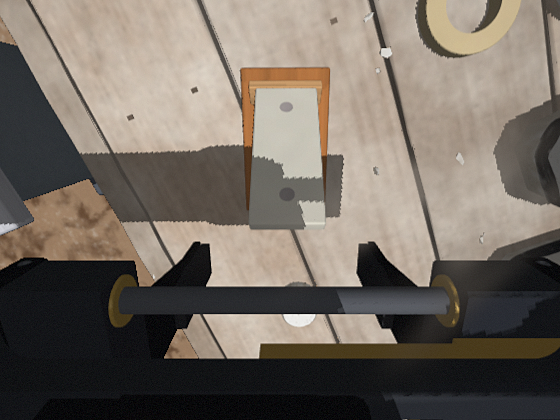

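Request:
step_arm --pt "1 0 0.0185 0.0026 -90.2" --pt "1 0 0.0185 0.0026 -90.2" --pt "1 0 0.0185 0.0026 -90.2" --pt "1 0 0.0185 0.0026 -90.2" --pt "1 0 0.0185 0.0026 -90.2" --pt "1 0 0.0185 0.0026 -90.2" --pt "1 0 0.0185 0.0026 -90.2" --pt "1 0 0.0185 0.0026 -90.2" --pt "1 0 0.0185 0.0026 -90.2" --pt "1 0 0.0185 0.0026 -90.2" --pt "1 0 0.0185 0.0026 -90.2"

```text
time_s: 10.75
tool_pos: [0.4782, -0.207, 0.1974]
tool_rot: [51.8, 90.0, 121.2]
force: [0.8, 0.4, 0.3]
grip_width: 0.087
```

```bash
cat >> bat.py <<'E'
def cr():
    o=monitor.get_obs(); Rt=Ro.from_euler('xyz',o['tool_rot'],degrees=True).as_matrix()
    e=np.array([.3567,.9342]); p=o['tool_pos']; q=p[:2]-[.4871,-.1814]
    print(o['time_s'],'cradle xyz',(q@[e[1],-e[0]]).round(4),(q@e).round(4),p[2].round(4),'R',Rt.round(4).tolist(),'F',np.round(o['force'],1),'q',np.round(o['qpos'],0),o['grip_width'])
E
python3 -c "
from bat import *
cr()"
```

```text
10.75 cradle xyz 0.0008 -0.0271 0.1974 R [[-0.0002, -0.9361, 0.3518], [0.0003, 0.3518, 0.9361], [-1.0, 0.0003, 0.0002]] F [0.8 0.4 0.3] q [ 58.   7. -40. 104.   5.  71.  86.] 0.08695804933058054
```

Request:
step_arm --pt "1 0.04 -0.004 0 0" --pt "1 0.06 0 -0.004 0" --pt "1 0.075 0 -0.004 0" --pt "1 0.083 0 -0.004 0" --pt "0.6 0.083 0 -0.004 0" --pt "0.4 0.083 0 -0.004 0" --pt "0.4 0.083 0 -0.004 0" --newtons 8

```text
time_s: 11.62
tool_pos: [0.4771, -0.2118, 0.1153]
tool_rot: [-105.2, 89.9, -35.8]
force: [-0.4, 0.0, -0.5]
grip_width: 0.0656
```

```bash
python3 -c "
from bat import *
cr()"
```

```text
11.625 cradle xyz 0.0015 -0.032 0.1153 R [[0.0012, -0.9361, 0.3518], [-0.0008, 0.3518, 0.9361], [-1.0, -0.0014, -0.0004]] F [-0.4  0.  -0.5] q [ 57.  12. -40. 109.   9.  62.  83.] 0.06562419150414601
```

Request:
step_arm --pt "0.25 -0.005 0 0.006 0" --pt "0.06 -0.012 0 0.013 0" --pt "-0.08 -0.018 0 0.02 0" --pt "-0.2 -0.023 0 0.029 0" --pt "-0.3 -0.027 0 0.038 0" --pt "-0.37 -0.031 0 0.047 0" --pt "-0.45 -0.033 0 0.057 0" --pt "-0.52 -0.035 0 0.066 0" --pt "-0.52 -0.035 0 0.071 0"

```text
time_s: 12.75
tool_pos: [0.5018, -0.1441, 0.1495]
tool_rot: [18.8, 90.0, 88.3]
force: [-0.9, -0.8, 0.7]
grip_width: 0.0214
```

```bash
python3 -c "
from bat import *
cr()
look('w6')
I,d=read_camera('side'); cv2.imwrite('pics/s6.png',cv2.resize(I[180:330,180:380,::-1],None,fx=3,fy=3))"
```

```text
12.75 cradle xyz 0.0005 0.0401 0.1495 R [[0.0, -0.9365, 0.3507], [0.0003, 0.3507, 0.9365], [-1.0, 0.0001, 0.0003]] F [-0.9 -0.8  0.7] q [ 53.  10. -43. 107.   8.  66.  76.] 0.021382984934827785
12.75 [ 0.50183162 -0.14411587  0.14952905] [[0.0, -0.9365, 0.3507], [0.0003, 0.3507, 0.9365], [-1.0, 0.0001, 0.0003]] [-0.86605154 -0.81065547  0.70656809]
0.69 4192
slope [-3.75729782  0.30317442] y [0.02985892 0.05466602] z [0.0360936  0.17384423] x [-0.02859196 -0.01957098  0.024857  ]
```

View pics/s6.png

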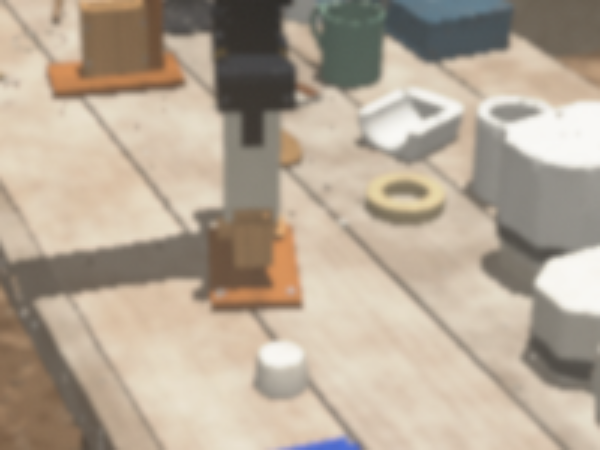

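Request:
step_arm --pt "-0.6 -0.001 0 0.003 0" --pt "-0.9 -0.001 0 0.005 0" --pt "-0.9 -0.001 0 0.005 0" --pt "-0.9 -0.001 0 0.005 0" --pt "-0.9 -0.03 0 0.005 0" --pt "-0.9 -0.08 0 0.005 0" --pt "-0.9 -0.13 0 0.005 0" --pt "-0.9 -0.13 0 0.005 0" --newtons 30

```text
time_s: 13.9
tool_pos: [0.5055, -0.1408, 0.2836]
tool_rot: [-94.6, 89.6, -25.2]
force: [0.4, 0.5, -3.0]
grip_width: 0.0129
```

```bash
python3 -c "
from bat import *
cr()
look('w7')"
```

```text
13.9 cradle xyz 0.0028 0.0445 0.2836 R [[0.0071, -0.936, 0.3518], [-0.0033, 0.3518, 0.9361], [-1.0, -0.0078, -0.0006]] F [ 0.4  0.5 -3. ] q [ 54.   4. -43.  96.   3.  80.  80.] 0.012879814703993589
13.9 [ 0.50554513 -0.14080699  0.28364205] [[0.0071, -0.936, 0.3518], [-0.0033, 0.3518, 0.9361], [-1.0, -0.0078, -0.0006]] [ 0.35836908  0.45213313 -3.04408282]
0.66 3428
slope [0.18425249 0.29715369] y [0.03834801 0.05073737] z [0.30373102 0.30692891] x [-0.0263092  -0.02084709  0.03376575]
```

View pics/w7.png

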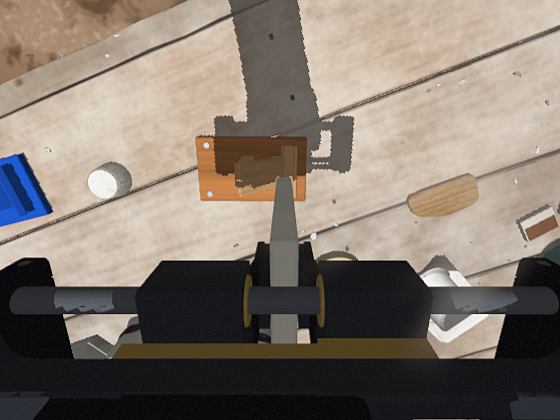

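Request:
step_arm --pt "-0.9 -0.006 0.018 0.05 -2" --pt "-0.9 -0.006 0.036 0.1 -4" --pt "-0.9 -0.006 0.053 0.15 -6" --pt "-0.9 -0.006 0.071 0.2 -8" --pt "-0.9 -0.006 0.088 0.25 -10.6" --pt "-0.9 -0.006 0.105 0.3 -10.6" --pt "-0.9 -0.006 0.119 0.339 -10.6" --pt "-0.9 -0.006 0.119 0.339 -10.6" --pt "-0.9 -0.006 0.119 0.339 -10.6"

```text
time_s: 15.12
tool_pos: [0.5106, 0.2178, 0.2838]
tool_rot: [125.9, 89.8, -154.0]
force: [-0.4, -0.4, -2.0]
grip_width: 0.0131
```

```bash
cat > hold.py <<'E'
from h import *
def T():
    o=monitor.get_obs(); Rt=Ro.from_euler('xyz',o['tool_rot'],degrees=True).as_matrix(); return o,Rt
E
python3 - <<'E'
from hold import *
o,Rt=T(); m=camera_model('wrist'); I,d=read_camera('wrist'); P=cloud(m,d); cv2.imwrite('pics/w8.png',I[...,::-1])
print(o['time_s'],o['tool_pos'],Rt.round(4).tolist(),np.round(o['qpos']),np.abs(o['joint_velocities']).max())
np.savez('w8.npz',P=P,d=d,I=I,t=o['tool_pos'],R=Rt)
for r in regions_of('wrist','holder')[:2]:
    Q=P[r['pixels']&(d>0)]; z=Q[:,2]; print('holder',r['p'],r['pixel'],len(Q))
    for lo,hi in((.011,.019),(.104,.114),(.165,.185)):
        k=(z>lo)&(z<hi)
        if k.sum()>10: print(lo,k.sum(),*rect(Q[k]),np.median(z[k]))
for r in regions_of('wrist','bat')[:1]:
    Q=(P[r['pixels']&(d>0)]-o['tool_pos'])@Rt; print('bat',r['p'],r['pixel'],len(Q),np.percentile(Q,[1,50,99],axis=0).round(4).tolist())
    for lo in np.arange(-.03,.13,.01):
        k=(Q[:,0]>lo)&(Q[:,0]<lo+.01)
        if k.sum()>8: print(round(lo,3),k.sum(),np.percentile(Q[k,1],[50,95]).round(4),np.percentile(Q[k,2],[3,50,97]).round(4))
E
```

```text
15.125 [0.51061792 0.2177804  0.28380241] [[-0.0028, -0.9849, 0.1734], [-0.0014, 0.1734, 0.9849], [-1.0, 0.0025, -0.0018]] [ 27.  13. -60.  91.  11.  82.  45.] 1.3458497418846564
holder 0.74 [373.6, 172.6] 10430
0.011 4449 [513.  328.3] [168.4  89.8] -10.5 0.014957430292447449
0.104 1831 [523.4 326.5] [101.8  35.6] -10.9 0.10906767739378781
0.165 761 [564.2 317.6] [29.7 22. ] 78.7 0.17413092339012282
bat 0.34 [96.2, 330.7] 1228 [[0.2635, -0.2816, -0.3456], [0.2656, -0.2562, -0.3086], [0.2842, -0.2244, -0.2604]]
```

View pics/w8.png

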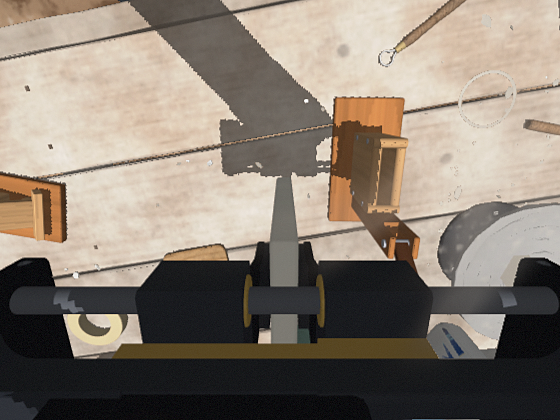

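Run:
```python
import numpy as np
f=np.load('w8.npz'); Q=(f['P']-f['t'])@f['R']; I=f['I'].astype(int)
k=(f['d']>0)&(Q[...,0]>-.03)&(Q[...,0]<.13)&(abs(Q[...,2])<.02)&(abs(Q[...,1])<.05)&(I.min(-1)>80)
for lo in np.arange(-.03,.13,.01):
    s=k&(Q[...,0]>lo)&(Q[...,0]<=lo+.01)
    if s.sum()>8: q=Q[s]; print(round(lo,3),s.sum(),np.percentile(q[:,1],[3,50,97]).round(4),np.percentile(q[:,2],[2,50,98]).round(4))
P=f['P']*1000; c=np.array([513,328.3]); a=np.radians(-10.7); hx=np.array([np.cos(a),np.sin(a)]); hy=np.array([-hx[1],hx[0]])
X=(P[...,:2]-c)@hx; Y=(P[...,:2]-c)@hy; Z=P[...,2]
w=(f['d']>0)&(abs(Z-107.5)<4)
for x0 in(-25,-10,5,20):
    s=w&(abs(X-x0)<6); y=np.sort(Y[s]); y=y[abs(y)<25]; print('wall y at',x0,len(y),y[:1].round(1), [ (y[i].round(1),y[i+1].round(1)) for i in np.where(np.diff(y)>4)[0]],y[-1:].round(1))
s=w&(abs(Y)<5); x=np.sort(X[s]); print('x',[(x[i].round(1),x[i+1].round(1)) for i in np.where(np.diff(x)>4)[0]],x[:1],x[-1:])
```

```text
-0.03 2031 [-0.0237  0.0114  0.028 ] [-0.006   0.0002  0.006 ]
-0.02 245 [0.0268 0.0285 0.0291] [-0.0063 -0.0002  0.0062]
-0.01 200 [0.0108 0.0285 0.029 ] [-0.0153  0.0003  0.0063]
0.0 162 [0.0265 0.0285 0.029 ] [-0.0065 -0.0008  0.0059]
0.01 152 [0.0104 0.0285 0.0289] [-0.0142  0.0003  0.0136]
0.02 105 [0.0273 0.0285 0.0289] [-0.0062 -0.0003  0.0061]
0.03 105 [0.0274 0.0285 0.0289] [-0.0063 -0.0003  0.0059]
0.04 77 [0.0274 0.0285 0.0288] [-0.0061  0.0003  0.0061]
0.05 75 [0.0271 0.0285 0.0289] [-0.0064 -0.0003  0.0058]
0.06 60 [0.0275 0.0285 0.0288] [-0.006  -0.0004  0.006 ]
0.07 58 [0.0273 0.0285 0.0288] [-0.0061 -0.0004  0.0061]
0.08 45 [0.0272 0.0285 0.0288] [-0.0065  0.0004  0.0057]
0.09 45 [0.0276 0.0285 0.0289] [-0.006  -0.0004  0.0059]
0.1 41 [0.0271 0.0284 0.0287] [-0.0063 -0.0004  0.0061]
0.11 18 [0.0275 0.0284 0.0289] [-0.0062 -0.0009  0.0053]
wall y at -25 245 [-17.5] [(np.float64(-7.5), np.float64(4.3))] [17.6]
wall y at -10 221 [-17.5] [(np.float64(-7.5), np.float64(7.5))] [18.]
wall y at 5 217 [-17.6] [(np.float64(-8.0), np.float64(7.2))] [17.3]
wall y at 20 210 [-17.5] [(np.float64(-7.5), np.float64(7.7))] [17.3]
x [(np.float64(-30.5), np.float64(31.0))] [-40.4250637] [41.87397966]
```

Request:
step_arm --pt "-0.9 0 0.008 0.05 0.7" --pt "-0.9 0 0.014 0.09 0.7" --pt "-0.9 0 0.017 0.109 0.7" --pt "-0.9 0 0.017 0.109 0.7" --pt "-0.9 0 0.017 0.109 0.7" --pt "-0.9 0 0.017 0.109 0.7"

```text
time_s: 16.02
tool_pos: [0.5141, 0.3272, 0.2855]
tool_rot: [-146.5, 89.9, -67.4]
force: [-0.6, 0.2, -1.5]
grip_width: 0.0129
```

```bash
cat >> hold.py <<'E'
def st():
    o,R=T(); a=np.radians(-10.7); hx=np.array([np.cos(a),np.sin(a)]); hy=np.array([-hx[1],hx[0]]); q=o['tool_pos'][:2]*1000-[513,328.3]
    print(o['time_s'],'holder xyz',(q@hx).round(1),(q@hy).round(1),(o['tool_pos'][2]*1000).round(1),'tool y ang',np.degrees(np.arctan2(R[1,1],R[0,1])).round(2),'tilt',R[:2,0].round(4),'F',np.round(o['force'],1),'M',np.round(o['wrist_torque'],2),o['grip_width'])
E
python3 -c "
from hold import *
st()"
```

```text
16.025 holder xyz 1.3 -0.9 285.5 tool y ang 169.15 tilt [ 0.0005 -0.0012] F [-0.6  0.2 -1.5] M [ 0.1  -0.1   0.03] 0.012939022700978096
```

Request:
step_arm --pt "-0.9 0.02 0.0016 0.0009 0" --pt "-0.9 0.04 0.0016 0.0009 0" --pt "-0.9 0.045 0.0016 0.0009 0" --pt "-0.9 0.045 0.0016 0.0009 0" --pt "-0.9 0.045 0.0016 0.0009 0"

```text
time_s: 16.65
tool_pos: [0.5121, 0.3306, 0.241]
tool_rot: [-35.7, 90.0, 43.6]
force: [0.3, 0.0, -1.4]
grip_width: 0.0129
```

```bash
python3 -c "
from hold import *
st()"
```

```text
16.65 holder xyz -1.3 2.1 241.0 tool y ang 169.32 tilt [0.0006 0.0006] F [ 0.3  0.  -1.4] M [ 0.12 -0.14  0.01] 0.012905754759343283
```

Request:
step_arm --pt "-0.9 0 0 0 0" --pt "-0.9 0 0 0 0" --pt "-0.9 0 0 0 0"

```text
time_s: 17.02
tool_pos: [0.512, 0.3303, 0.2407]
tool_rot: [-80.7, 90.0, -1.4]
force: [-0.3, 0.4, -1.8]
grip_width: 0.0128
```

Run:
```python
from hold import *
st()
o,R=T(); m=camera_model('wrist'); I,d=read_camera('wrist'); P=cloud(m,d)*1000; c=np.array([513,328.3]); a=np.radians(-10.7); hx=np.array([np.cos(a),np.sin(a)]); hy=np.array([-hx[1],hx[0]])
X=(P[...,:2]-c)@hx; Y=(P[...,:2]-c)@hy; Z=P[...,2]; ok=d>0
st()
w=ok&(abs(Z-108)<4)&(abs(Y)<30)&(X>-50)&(X<35); print('outer wall y',np.percentile(Y[w],[1,99]).round(1),'x',np.percentile(X[w],[.5,99.5]).round(1))
w=ok&(abs(Z-14.5)<3)&(abs(Y)<60)&(abs(X)<120); print('base',rect(P[w]/1000))
w=ok&(Z>125)&(Z<200)&(I.min(-1)>80)&(abs(Y)<15)&(X<0)&(X>-40); print('bat edge X',np.percentile(X[w],[5,50,95]).round(1),'Y',np.percentile(Y[w],[2,50,98]).round(1),w.sum())
```

```text
17.025 holder xyz -1.4 1.8 240.7 tool y ang 169.31 tilt [ 0.0003 -0.    ] F [-0.3  0.4 -1.8] M [ 0.06 -0.15  0.03] 0.012828758010229127
17.075 holder xyz -1.4 1.7 240.6 tool y ang 169.31 tilt [ 0.0002 -0.    ] F [-0.4  0.4 -2.4] M [ 0.15 -0.15 -0.03] 0.012687738042432799
outer wall y [-16.9  17.7] x [-40.4  34.2]
base (array([513.3, 328.5]), array([169.1,  90. ]), -10.5)
bat edge X [-30.2 -29.9 -29.3] Y [-4.3  1.4  7.6] 399
```

Request:
step_arm --pt "-0.9 0 -0.001 -0.0015 0" --pt "-0.9 0.006 -0.001 -0.0015 0" --pt "-0.9 0.006 -0.001 -0.0015 0" --pt "-0.9 0.006 -0.001 -0.0015 0" --pt "-0.9 0.006 -0.001 -0.0015 0"

```text
time_s: 17.7
tool_pos: [0.5126, 0.3287, 0.2346]
tool_rot: [-71.4, 90.0, 7.9]
force: [-0.4, 0.6, -2.6]
grip_width: 0.0126
```

```bash
python3 -c "
from hold import *
st()"
```

```text
17.7 holder xyz -0.4 0.3 234.6 tool y ang 169.32 tilt [0.0001 0.    ] F [-0.4  0.6 -2.6] M [ 0.08 -0.21 -0.01] 0.012569952576664496
```

Request:
step_arm --pt "-0.9 0.004 0 0 0" --pt "-0.9 0.008 0 0 0" --pt "-0.9 0.012 0 0 0" --pt "-0.9 0.016 0 0 0" --pt "-0.9 0.02 0 0 0" --pt "-0.9 0.025 0 0 0" --pt "-0.9 0.03 0 0 0"

```text
time_s: 18.58
tool_pos: [0.5126, 0.3285, 0.2041]
tool_rot: [155.9, 90.0, -124.8]
force: [0.2, -0.2, -2.0]
grip_width: 0.0128
```

```bash
python3 -c "
from hold import *
st()"
```

```text
18.575 holder xyz -0.5 0.1 204.1 tool y ang 169.31 tilt [-0.0001 -0.0001] F [ 0.2 -0.2 -2. ] M [ 0.09 -0.15 -0.  ] 0.01276797381052509
```

Request:
step_arm --pt "-0.9 0.008 0 0 0" --pt "-0.9 0.016 0 0 0" --pt "-0.9 0.024 0 0 0" --pt "-0.9 0.032 0 0 0" --pt "-0.9 0.04 0 0 0" --pt "-0.9 0.048 0 0 0" --pt "-0.9 0.056 0 0 0" --pt "-0.9 0.062 0 0 0" --pt "-0.9 0.065 0 0 0" --pt "-0.9 0.065 0 0 0"

```text
time_s: 19.82
tool_pos: [0.5125, 0.3286, 0.1394]
tool_rot: [125.8, 90.0, -154.8]
force: [-0.2, 0.1, -1.1]
grip_width: 0.0129
```

Request:
step_arm --pt "-0.9 0.001 0 0 0" --pt "-0.9 0.002 0 0 0" --pt "-0.9 0.003 0 0 0"

```text
time_s: 20.2
tool_pos: [0.5127, 0.3285, 0.1365]
tool_rot: [-99.1, 90.0, -19.8]
force: [-0.3, 0.7, -2.5]
grip_width: 0.013
```

Request:
step_arm --pt "-0.9 0.001 0 0 0" --pt "-0.9 0.002 0 0 0" --pt "-0.9 0.002 0 0 0"

```text
time_s: 20.58
tool_pos: [0.5126, 0.3285, 0.1344]
tool_rot: [147.1, 90.0, -133.6]
force: [1.1, -0.6, -2.3]
grip_width: 0.0127
```

Request:
step_arm --pt "-0.9 0.001 0 0 0" --pt "-0.9 0.0015 0 0 0" --pt "-0.9 0.0015 0 0 0"

```text
time_s: 20.95
tool_pos: [0.5126, 0.3286, 0.133]
tool_rot: [-120.1, 90.0, -40.8]
force: [0.7, -0.2, -1.7]
grip_width: 0.0129
```

Request:
step_arm --pt "-0.9 0.001 0 0 0" --pt "-0.9 0.0015 0 0 0" --pt "-0.9 0.0015 0 0 0"

```text
time_s: 21.32
tool_pos: [0.5128, 0.3287, 0.1329]
tool_rot: [-108.4, 90.0, -29.1]
force: [-1.4, -1.5, 7.0]
grip_width: 0.0131
```

Run:
```python
from hold import *
st(); m=camera_model('wrist'); I,d=read_camera('wrist'); P=cloud(m,d)*1000; c=np.array([513,328.3]); a=np.radians(-10.7); hx=np.array([np.cos(a),np.sin(a)]); hy=np.array([-hx[1],hx[0]])
X=(P[...,:2]-c)@hx; Y=(P[...,:2]-c)@hy; Z=P[...,2]
k=(d>0)&(abs(X)<26)&(abs(Y)<6)&(Z>140)&(Z<165); print('bat top z',np.percentile(Z[k],[5,50,95]),k.sum())
```

```text
21.325 holder xyz -0.3 0.4 132.9 tool y ang 169.3 tilt [ 0.0007 -0.0004] F [-1.4 -1.5  7. ] M [-0.48  0.52  0.  ] 0.0131205993157139
bat top z [153.99000288 154.9835151  155.87218121] 1732
```

Request:
step_arm --pt "-0.5 -0.001 0 0 0" --pt "0 -0.001 0 0 0" --pt "0 -0.001 0 0 0" --pt "0 -0.001 0 0 0" --pt "0 -0.03 0 0 0" --pt "0 -0.07 0 0 0" --pt "0 -0.12 0 0 0" --pt "0 -0.14 0 0 0" --pt "-1 -0.14 0 0 0" --pt "-1 -0.14 -0.05 0 0" --pt "-1 -0.14 -0.1 0 0" --pt "-1 -0.14 -0.115 0 0"

```text
time_s: 22.88
tool_pos: [0.6281, 0.3042, 0.2673]
tool_rot: [138.0, 89.7, -142.9]
force: [0.4, -0.1, -0.6]
grip_width: 0.0114
```

Run:
```python
from hold import *
st(); m=camera_model('wrist'); I,d=read_camera('wrist'); P=cloud(m,d)*1000; cv2.imwrite('pics/w9.png',I[...,::-1]); c=np.array([513,328.3]); a=np.radians(-10.7); hx=np.array([np.cos(a),np.sin(a)]); hy=np.array([-hx[1],hx[0]])
X=(P[...,:2]-c)@hx; Y=(P[...,:2]-c)@hy; Z=P[...,2]
k=(d>0)&(abs(X)<26)&(abs(Y)<6)&(Z>140)&(Z<165); print('bat top z',np.percentile(Z[k],[5,50,95]),k.sum())
k=(d>0)&(X>42)&(X<95)&(abs(Y)<20)&(Z>180)&(Z<225)
if k.sum(): print('keeper',k.sum(),[np.percentile(v[k],[2,50,98]).round(1) for v in(X,Y,Z)])
```

```text
22.875 holder xyz 117.6 -2.3 267.3 tool y ang 169.07 tilt [-0.0038 -0.0029] F [ 0.4 -0.1 -0.6] M [ 0.09 -0.15 -0.01] 0.011394205131884211
bat top z [153.81702099 154.997397   156.14872549] 1151
keeper 841 [array([58.8, 70.7, 83.2]), array([-6. ,  0.7,  7.4]), array([181.1, 205. , 211.8])]
```

View pics/w9.png

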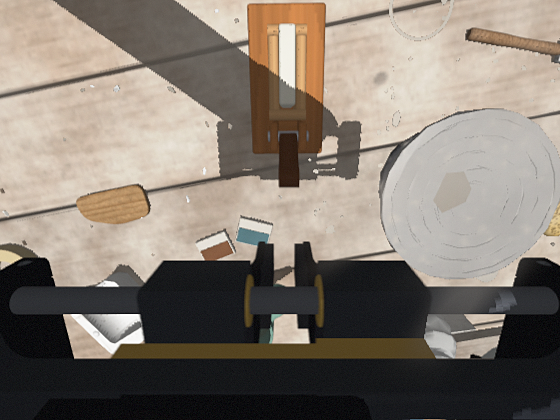

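Request:
step_arm --pt "-1 0.02 0 0.0025 0" --pt "-1 0.045 0 0.0025 0" --pt "-1 0.06 0 0.0025 0" --pt "-1 0.06 0.012 0.0025 0" --pt "-1 0.06 0.02 0.0025 0" --pt "-1 0.06 0.028 0.0025 0" --pt "-1 0.06 0.036 0.0025 0" --pt "-1 0.06 0.044 0.0025 0" --pt "-1 0.06 0.052 0.0025 0"

```text
time_s: 24.05
tool_pos: [0.5743, 0.3195, 0.2115]
tool_rot: [130.1, 90.0, -150.6]
force: [1.5, -0.4, -0.4]
grip_width: 0.0003
```

```bash
python3 -c "
from hold import *
st()"
```

```text
24.05 holder xyz 61.8 2.7 211.5 tool y ang 169.32 tilt [-0.0003 -0.0002] F [ 1.5 -0.4 -0.4] M [ 0.07 -0.45 -0.  ] 0.0002603631123037928
```

Request:
step_arm --pt "-1 0 0.008 -0.001 0" --pt "-1 0 0.016 -0.002 0" --pt "-1 0.002 0.024 -0.002 0" --pt "-1 0.003 0.031 -0.002 0" --pt "-1 0.004 0.037 -0.002 0" --pt "-1 0.008 0.038 -0.002 0" --pt "-1 0.012 0.038 -0.002 0" --pt "-1 0.016 0.038 -0.002 0" --pt "-1 0.019 0.038 -0.002 0" --pt "-1 0.022 0.038 -0.002 0"

```text
time_s: 25.3
tool_pos: [0.5371, 0.3245, 0.1892]
tool_rot: [97.2, 90.0, 176.6]
force: [-1.6, -0.7, 1.3]
grip_width: 0.0001
```

```bash
python3 -c "
from hold import *
st()"
```

```text
25.3 holder xyz 24.4 0.8 189.2 tool y ang 169.32 tilt [-0.0006  0.    ] F [-1.6 -0.7  1.3] M [ 0.11 -0.03 -0.05] 5.250618588471714e-05
```

Request:
step_arm --pt "-1 0.001 0 0 0" --pt "-1 0.002 0 0 0" --pt "-1 0.003 0 0 0" --pt "-1 0.004 0 0 0" --pt "-1 0.004 0 0 0"

```text
time_s: 25.92
tool_pos: [0.5372, 0.3245, 0.1864]
tool_rot: [-110.9, 90.0, -31.5]
force: [-2.5, -1.3, 5.7]
grip_width: 0.0007
```

Request:
step_arm --pt "-1 0.001 0 0 0" --pt "-1 0.002 0 0 0" --pt "-1 0.002 0 0 0"

```text
time_s: 26.3
tool_pos: [0.5372, 0.3245, 0.1862]
tool_rot: [-113.7, 89.9, -34.4]
force: [-5.2, -3.3, 15.1]
grip_width: 0.0006
```

Firm end stop (15 N, no travel). Rise and back off to look.

Request:
step_arm --pt "-1 -0.02 0 0 0" --pt "-1 -0.07 0 0 0" --pt "-1 -0.11 -0.03 0 0" --pt "-1 -0.12 -0.08 0 0" --pt "-1 -0.12 -0.09 0 0" --pt "-1 -0.12 -0.09 0 0" --pt "-1 -0.12 -0.09 0 0"

```text
time_s: 27.18
tool_pos: [0.6241, 0.3087, 0.3033]
tool_rot: [103.0, 89.9, -177.6]
force: [-0.1, 0.2, -0.2]
grip_width: -0.0
```

Run:
```python
from hold import *
st(); m=camera_model('wrist'); I,d=read_camera('wrist'); P=cloud(m,d)*1000; cv2.imwrite('pics/w10.png',I[...,::-1]); c=np.array([513,328.3]); a=np.radians(-10.7); hx=np.array([np.cos(a),np.sin(a)]); hy=np.array([-hx[1],hx[0]])
X=(P[...,:2]-c)@hx; Y=(P[...,:2]-c)@hy; Z=P[...,2]
b=(d>0)&(abs(Y)<5)&(I.min(-1)>90)&(X<-8)&(X>-29)&(Z>140); print('bat top z',np.percentile(Z[b],[5,50,95]),b.sum())
for x0 in range(-4,48,6):
    k=(d>0)&(abs(X-x0)<3)&(abs(Y)<5)&(Z>140)&(Z<225); print(x0,k.sum(),np.median(Z[k]).round(1) if k.any() else '')
I,d=read_camera('top'); P=cloud(camera_model('top'),d)
for t in('wooden_rib','tape_roll','stopper'):
    for r in regions_of('top',t)[:1]:
        print(t,r['p'],rect(P[r['pixels']&(d>0)])[0])
```

```text
27.175 holder xyz 112.8 1.4 303.3 tool y ang 169.44 tilt [-0.0011 -0.    ] F [-0.1  0.2 -0.2] M [ 0.05 -0.16 -0.  ] -1.4735348617524104e-05
bat top z [153.88445698 155.0442838  156.19936311] 287
-4 58 155.2
2 94 169.3
8 82 168.9
14 86 167.1
20 76 167.1
26 77 167.0
32 83 166.9
38 80 167.2
44 74 167.1
wooden_rib 0.78 [625.3  64.8]
tape_roll 0.68 [ 695.5 -122.3]
stopper 0.7 [ 432.6 -366.5]
```

View pics/w10.png

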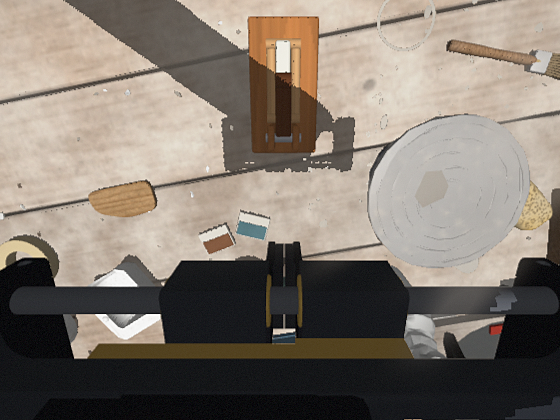

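Keeper level (top at 167 mm), bat home (155 mm), bystanders unmoved, robot clear. I'll hand it in.

```bash
python3 -c "
from cell import env
print(env.sign_off())"
```

```text
the job is handed in; nothing more can be done
None
```

The job is done and handed in at about 27 s of robot time. I laid the bat on the wooden cradle against its ledge and let go. I then tipped it upright by its upper end and gripped it on both faces. I lowered it slowly into the slot until it touched bottom (about 7 N) and flipped the keeper over to its end stop (about 15 N, no further travel).

Last checks:
- **Bat:** its top is at 155 mm, so it is fully home.
- **Keeper:** its upper face reads 167 mm along most of its length, which is level. The two readings nearest the free end were about 169 mm; I put that down to depth noise.
- **Bystanders:** the rib, tape roll and stopper are within 2 mm of where they started, which is within measuring error.
- **Robot:** it is clear of everything, with no outside force on the tool.

One earlier reading disagreed: with the bat on the cradle, the fitted slope was about 41° instead of 45°. The bat's ends were where they should be and it lay against the ledge, so I took this as fit error.

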